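# Bring the marked spot of a brake disc under the dial indicator

## Task

The bent spot of the brake disc on the truing stand is marked in red on its steel ring. Turn the disc, either way round, by pushing gently on one of its black arms with a fingertip, until the red mark lies centred under the tip of the dial indicator's stylus, and leave it at rest there. Do not spin or grip the disc, keep off its steel braking ring and off the indicator, and do not move or pick up anything else on the ledge.

Things in the scene. Friction and masses are not known exactly. Their poses are not given: they have to be found in the camera images.
- stand: bench stand for truing bicycle brake discs, fixed to the ledge: grey base plate 150 x 120 mm, its top 17 mm above the ledge, with an upright bearing housing 36 mm across (68 mm at its foot). Origin: on the spindle axis, at the level of the ledge; z is the spindle axis
- disc (a joint): angle of the brake disc on its upright spindle (rad, growing anticlockwise seen from above, no stop in the way in either direction). A drag in the bearing keeps the disc where it is left: about 1 N at 60 mm from the axis turns it, and it stops at once when no longer pushed
- carrier: black inner part of the brake disc: hub 60 mm across and six straight radial arms, 60 degrees apart, each 9 mm wide and 4 mm thick, free between 30 mm (hub) and 86 mm (ring) from the axis. The red mark lies midway between two arms (30 degrees from each). Origin: on the axis at the underside of the arms, 86 mm above the ledge; its x axis points to the red mark, z up
- disc_center (a point): point on the disc's axis level with the top of the black arms, 90 mm above the ledge. A nut and six bolt heads stand up to 10 mm above the arms within 27 mm of the axis. The openings between the arms are clear below down to the indicator's bar, whose top is 41 mm above the ledge
- ring: steel braking ring of the brake disc, outer diameter 203 mm, inner diameter 173 mm, 3 mm thick, its top 89.5 mm above the ledge; turns with the arms. Origin: on the axis, at the ring's underside; x points to the red mark
- mark (a point): middle of the red felt-pen mark on top of the braking ring, 94 mm from the axis; the mark is 20 mm long along the ring and covers the ring's whole width
- indicator: fixed dial indicator on a bar clamped round the stand's bearing housing. Origin: on the spindle axis, level with the ledge; its x axis points out along the bar, which runs below the disc. Post and indicator (round white dial, 33 mm across) stand outside the ring, 117 to 161 mm from the axis, up to 124 mm above the ledge; a thin stylus reaches in over the ring
- stylus_tip (a point): tip of the indicator's stylus, 94 mm from the axis, 2 mm above the braking ring's top
- clip_box: clear plastic box 116 x 176 x 75 mm with a clip-on lid and blue clips; a bystander. Origin: on its underside near its middle
- dish: white ceramic dish, 132 mm across, 28 mm high, with a key and small parts in it; a bystander. Origin: on its underside near its middle
- truing_fork: slotted steel disc-truing fork with a blue handle, 225 mm long, 26 mm wide, 16 mm high, lying flat; a bystander. Origin: on its underside near its middle
- marker_pen: white marker pen with a red cap, 135 mm long, 14 mm thick, lying flat; a bystander. Origin: on its underside near its middle
- hex_key: dark steel L-shaped hex key, about 90 x 27 mm, 6 mm thick, lying flat; a bystander. Origin: on its underside near its middle
- brake_pad: single brake pad, 40 x 28 x 6 mm, lying flat; a bystander. Origin: on its underside near its middle
- cleaner: blue bottle of brake cleaner with a red cap, 56 mm across, 150 mm high, standing; a bystander. Origin: on its underside near its middle
Things that resemble listed ones, but are neither listed nor needed, are in the scene too. What is shaped like the stand but yellow is not meant.

How it is judged:
On the way:
1. a finger pushes on an arm of the disc and the disc turns, the mark still away from the stylus (contact force between the fingers and carrier above 0.2 N and (velocity of joint disc above 0.03 rad/s or velocity of joint disc below -0.03 rad/s) and horizontal distance between mark and stylus_tip above 0.03 m), for 0.1 s.
At the end, for the whole second after the job is handed in: the middle of the red mark is within 8 mm of the stylus tip, seen from above; the disc is at rest (below 0.05 rad/s); every bystander is within 20 mm of where it began (horizontal distance between mark and stylus_tip below 0.008 m and velocity of joint disc between -0.05 and 0.05 rad/s and distance of each of clip_box, dish, truing_fork, marker_pen, hex_key, brake_pad, cleaner from where it was at the start of the episode below 0.02 m); the robot touches nothing.
It fails at once if the steel braking ring is touched (over 0.5 N) (contact force between any of the fingers, the arm and ring above 0.5 N).
It fails at once if the indicator is touched (over 1 N) (contact force between any of the fingers, the arm and indicator above 1 N).
It fails at once if an arm of the disc is gripped or pushed hard (over 12 N) (contact force between any of the fingers, the arm and carrier above 12 N).
It fails at once if the disc is spun (faster than 4 rad/s) (velocity of joint disc above 4 rad/s or velocity of joint disc below -4 rad/s).
It fails at once if a bystander is moved or lifted by more than 20 mm (distance of any of clip_box, dish, truing_fork, marker_pen, hex_key, brake_pad, cleaner from where it was at the start of the episode above 0.02 m).
It also fails if it takes over 42 s, if anything falls off the work surface, if the arm or the gripper's body presses on something with over 40 N, if the wrist force passes 120 N, or if a joint passes its speed limit or range.

## Robot

A 6-joint arm with a two-finger parallel gripper is mounted at the origin on the work surface. World frame = base frame: x ahead of the robot, y to its left, z up, the work surface at z = 0. Lengths are in m, angles in rad, forces in N, time in s.
With the tool pointing down it reaches from about 0.275 to 0.725 m from the base axis. Payload 5.6 kg.
Tool frame: the origin (TCP) lies where the fingers leave the gripper's body, on its centre line; the fingertips stand 73 mm ahead of it and the grasp point (between the pads) lies 54 mm ahead of it; z points along the fingers, y is the direction in which the jaws open and shut (so a half turn about z gives the same grasp; the last joint's range is limited). The gripper opens to 85 mm and grips with 20 to 120 N. Pads are 22 mm wide; open, the fingers measure 114 mm over their backs; the gripper's body (76 mm by 85 mm) begins 54 mm behind the grasp point. The pads swing forward as they close: fully open they stand 13 mm farther back than shut.
Start: joints at [0.285, 0.255, 0.108, 0, -1.424, -0.285], TCP at [0.55, 0, 0.304] pointing down, gripper open.
Joint ranges: [-2.95, 2.95], [-1.21, 1.97], [-1.09, 1.5], [-2.87, 1.71], [-2.94, -0.07], [-3.05, 3.05]. Speed limits (rad/s): [2.57, 2.57, 3.14, 3.14, 3.14, 3.14].

## Interface

Orientations are given as a unit quaternion [x, y, z, w].
In Python, from workcell import ctrl gives the robot as it stands.
- The arm moves only by the tool play_rows, never from a script. Its argument "motion" is a list of rows, each a list of 7 numbers: the shift along the tool's x, y, z in cm, then the turn, a rotation vector about the tool's x, y, z in rad, then the finger opening in cm, from 0 to 8.54. A call has 1 to 10 rows; each row shifts and turns the pose as measured when the row begins, along the tool's axes as they then stand; what a row does not reach is not made up. A row lasts 1/8 s, in which the tool goes at most 62.5 mm and 10.7 degrees, less where a joint would pass 70% of its speed; a pose out of reach is approached as far as the arm can. A call is refused whole if a number of a shift passes 6.25 or a number of a turn 0.188, either way. A call with a gripper value outside its range is refused whole. The fingers move at their own pace and stop on an object; the grip force is fixed at half the most. Time passes only in rows, so rows that do not move let the fingers close. It gives the time, the measured TCP pose, the force and the opening at its end, in the units of the state.
- ctrl.sense(): the state, without advancing time (a new reading comes with each control period).
- ctrl.read_camera(name): name is "scene" or "side" or "wrist"; returns a dict with "pixels" (480x640x3 uint8, red, green, blue), "fov_y" (degrees; the focal length in pixels is half the picture's height over the tangent of half this angle, whatever the lens; pixels are square), "cx", "cy" (the principal point, pixels), "T" (4x4, takes a point from camera to world coordinates); the wrist camera has in their place "hand_eye" (4x4, takes a point from camera to tool coordinates, whose origin is the TCP and whose axes are the flange's). Camera axes: x right, y down, z forward; pixel columns grow to the right and rows downward; lengths in m; the calibration is good to about 2 mm. A picture is of the moment at which its call begins: read the wrist's pose just before it. There is no depth.
- ctrl.hand_in(): hands the job in, once; it reports no verdict.
The state is a dict: "time_s": time; "joint_pos": joint angles; "joint_velocities": joint speeds; "effort": joint torques, N m; "tool_pos": TCP position; "tool_rot": TCP orientation; "force": force on the tool from outside, world axes, zero at the start; "moment": the same for the moment, N m; "gripper_width": finger opening in m.
Only numpy, scipy, OpenCV 4.12 (cv2) and the standard library are available. Lean on these libraries where they do the work, as an engineer would, in place of code of your own. Each camera call takes 0.05 s, during which the arm holds its last target. There are 200 camera calls.

## Working session

There is one attempt and no reset: what is moved stays moved. The work goes in short steps, Python scripts to look and compute and a tool call to move; the robot and the scene stay as the last step left them, time stands still between calls to the robot, and variables do not carry over. Pictures are saved under pics/ and viewed, about 8 in all and at most 12, crops included, and the job is handed in when it is done.

Besides the shell and the picture viewer there is one more tool, called after "Emit:" as a command line: name --pt "numbers of a row" for each row, then --argument value for the rest. play_rows: Moves the arm, as the interface text tells. Its arguments: {"type":"object","properties":{"motion":{"type":"array","items":{"type":"array","items":{"type":"number"}}}},"required":["motion"]}

```bash
mkdir -p pics; cat > h.py <<'E'
import numpy as np, cv2
from scipy.spatial.transform import Rotation as R
from workcell import ctrl
def shot(name,fn=None):
    s=ctrl.sense(); c=ctrl.read_camera(name); im=cv2.cvtColor(np.asarray(c["pixels"]),cv2.COLOR_RGB2BGR)
    if "T" in c: T=np.array(c["T"])
    else:
        W=np.eye(4);W[:3,:3]=R.from_quat(s["tool_rot"]).as_matrix();W[:3,3]=s["tool_pos"];T=W@np.array(c["hand_eye"])
    f=240/np.tan(np.radians(c["fov_y"])/2)
    if fn: cv2.imwrite("pics/"+fn,im)
    return im,(T,f,c["cx"],c["cy"])
def ray(cal,u,v,z):
    T,f,cx,cy=cal; d=T[:3,:3]@np.array([(u-cx)/f,(v-cy)/f,1]); o=T[:3,3]
    return o+d*(z-o[2])/d[2]
def proj(cal,p):
    T,f,cx,cy=cal; q=T[:3,:3].T@(np.array(p)-T[:3,3]); return np.array([q[0]/q[2]*f+cx,q[1]/q[2]*f+cy])
E
python3 - <<'E'
from h import *
s=ctrl.sense();print(s)
for n in("scene","side","wrist"):
    im,c=shot(n,n+"0.png");print(n,c)
E
```

```text
{'time_s': 0.0, 'joint_pos': array([ 2.84612055e-01,  2.55790787e-01,  1.07000889e-01, -4.68416107e-04,
       -1.42392850e+00, -2.84570439e-01]), 'joint_velocities': array([-0.00048561, -0.00098399, -0.00083911,  0.00097736,  0.00117439,
        0.000206  ]), 'effort': array([-4.48901856e-04, -3.86631560e+01,  2.37934113e+01,  5.36471218e+00,
       -6.25866101e-03, -4.57470776e-06]), 'tool_pos': array([5.49639753e-01, 6.75525909e-05, 3.02972100e-01]), 'tool_rot': array([-7.07096756e-01,  7.07116115e-01,  6.64629726e-04, -7.31789278e-04]), 'force': array([-0.52557322, -0.84550169, -0.52038222]), 'moment': array([-0.01176035, -0.02556686, -0.02986069]), 'gripper_width': 0.08524422563280608}
scene (array([[-0.77822086,  0.43119447, -0.45655626,  1.01275457],
       [ 0.62797623,  0.53926448, -0.56110575,  0.52053777],
       [ 0.00425888, -0.72337069, -0.69044675,  0.78551204],
       [ 0.        ,  0.        ,  0.        ,  1.        ]]), np.float64(448.77394642638757), 317.83623074835896, 238.77875233327168)
side (array([[-0.17247707, -0.69438999,  0.69862308, -0.5026041 ],
       [-0.98498749,  0.11642745, -0.12745314,  0.11886127],
       [ 0.00716328, -0.71011773, -0.70404652,  1.15700963],
       [ 0.        ,  0.        ,  0.        ,  1.        ]]), np.float64(589.7982977833113), 320.8376477226863, 238.09560608882956)
wrist (array([[-9.99998617e-01, -1.06301390e-03, -1.27935078e-03,
         5.50798311e-01],
       [-1.36255022e-03,  9.64660068e-01,  2.63494017e-01,
        -6.65108638e-02],
       [ 9.54040810e-04,  2.63495396e-01, -9.64660182e-01,
         3.72442183e-01],
       [ 0.00000000e+00,  0.00000000e+00,  0.00000000e+00,
         1.00000000e+00]]), np.float64(360.421617406936), 324.2313742510761, 238.535243243485)
```

View pics/scene0.png

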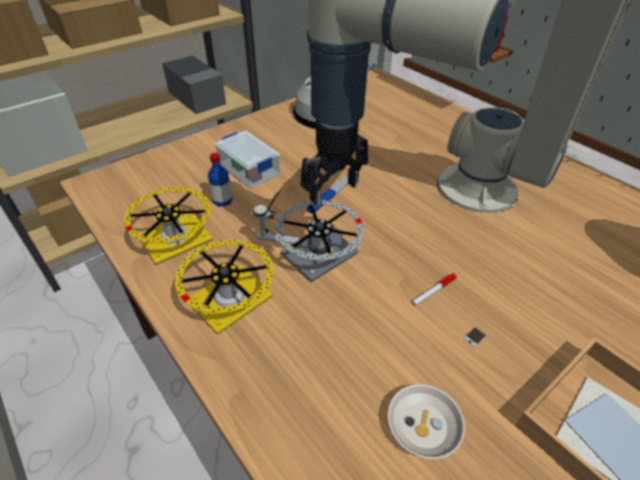

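View pics/side0.png

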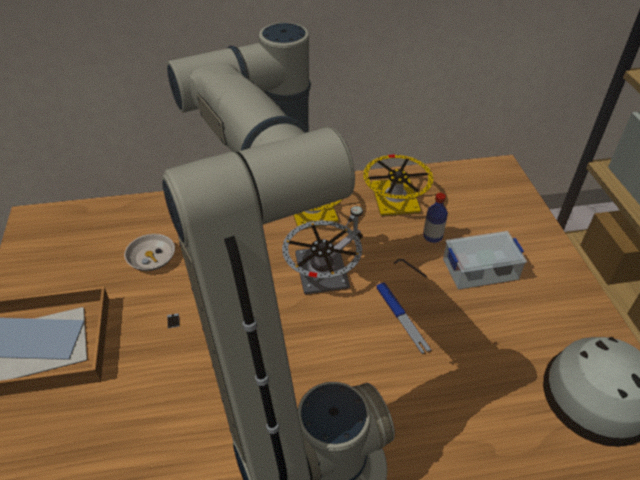

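View pics/wrist0.png

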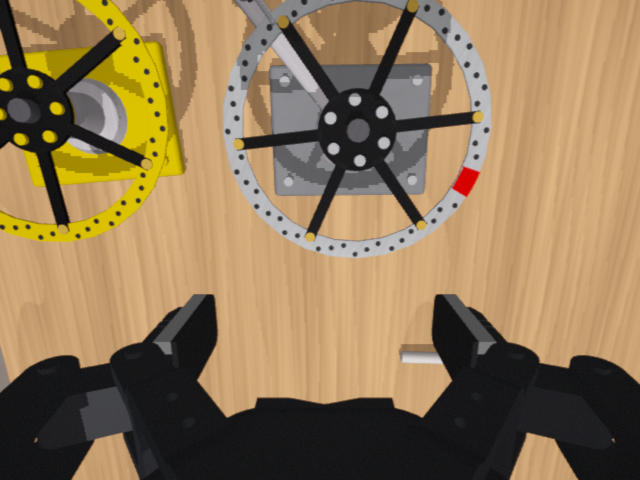

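The wrist view shows the grey stand's disc centred at about (358,130), with the red mark at (467,181). The bar leaves to the upper left and the dial is out of view. The scene view puts the dial at (261,212), the hub at (320,230) and the mark at (358,221).

```bash
python3 - <<'E'
from h import *
im=cv2.imread("pics/wrist0.png");s,c=shot("wrist");_,cs=shot("scene");_,cd=shot("side")
C=ray(c,358,130,.1);M=ray(c,467,181,.0895);print("C",C,"M",M,np.linalg.norm((M-C)[:2]))
for p in[(232,136),(490,117),(358,258)]:
  q=ray(c,*p,.0895);print(q,np.linalg.norm((q-C)[:2]))
print("scene C",ray(cs,320,230,.1),"mark",ray(cs,359,221,.0895),"dial",ray(cs,261,211,.115))
print("side C",ray(cd,323,249,.1),"mark",ray(cd,313,275,.0895),"dial",ray(cd,356,212,.115))
a=[ray(c,*p,.041)[:2] for p in[(245,3),(310,95),(262,3),(325,85)]];print("bar",a)
for n,z in[("dial",.115)]:
  for q in(ray(cs,261,211,z),ray(cd,356,212,z)):print(np.degrees(np.arctan2(*(q-C)[1::-1])),np.linalg.norm((q-C)[:2]))
print("mark ang",np.degrees(np.arctan2(*(M-C)[1::-1])))
E
```

```text
C [ 0.52618642 -0.0736206   0.1       ] M [ 0.43918092 -0.035892    0.0895    ] 0.09483356308890814
[ 0.62029862 -0.06942169  0.0895    ] 0.09420582966256516
[ 0.4270385  -0.08331444  0.0895    ] 0.0996206848821758
[0.52259779 0.02742193 0.0895    ] 0.10110624040900147
scene C [ 0.53760945 -0.05585502  0.1       ] mark [ 0.43921098 -0.03179864  0.0895    ] dial [ 0.61360077 -0.17882757  0.115     ]
side C [ 0.50724567 -0.07114247  0.1       ] mark [ 0.43497984 -0.03383933  0.0895    ] dial [ 0.61205063 -0.17772387  0.115     ]
bar [array([ 0.61484724, -0.17344698]), array([ 0.56288758, -0.10392924]), array([ 0.6010943 , -0.17346885]), array([ 0.55000206, -0.1119344 ])]
-50.277491063727446 0.13678368361514862
-50.484238592253774 0.1349450006715947
mark ang 156.55677330168976
```

Emit:
play_rows --pt "3 0 0 0 0 0 8.5" --pt "3 0 0 0 0 0 8.5" --pt "0 0 0 0 0 0 8.5"

```text
time_s: 0.68
tool_pos: [0.5498, -0.061, 0.3032]
tool_rot: [0.708, -0.707, -0.0, 0.0]
force: [0.6, 0.3, 0.6]
gripper_width: 0.085
```

```bash
python3 - <<'E'
from h import *
im,c=shot("wrist","wrist1.png");np.save("c1.npy",np.array(c,dtype=object),allow_pickle=True)
hsv=cv2.cvtColor(im,cv2.COLOR_BGR2HSV)
red=cv2.inRange(hsv,(0,150,100),(8,255,255))|cv2.inRange(hsv,(172,150,100),(180,255,255))
n,l,st,ce=cv2.connectedComponentsWithStats(red)
for i in range(1,n):
  if st[i,4]>60: print("red",ce[i],st[i],ray(c,*ce[i],.0895))
# projected C guess, stylus guess
C=np.array([.526,-.0736]);print(proj(c,[*C,.1]))
for a in(-45,-50,-55):print(a,proj(c,[C[0]+.094*np.cos(np.radians(a)),C[1]+.094*np.sin(np.radians(a)),.0915]))
print(ctrl.sense()["tool_pos"],ctrl.sense()["time_s"])
E
```

```text
red [458.33501259 255.32493703] [446 243  26  27 397] [ 0.44000994 -0.03611578  0.0895    ]
[356.37770796 212.8516884 ]
-45 [268.25883141 122.4037848 ]
-50 [276.1568124  114.55624709]
-55 [284.7869307  107.41538118]
[ 0.54989755 -0.06019154  0.30314595] 0.725
```

View pics/wrist1.png

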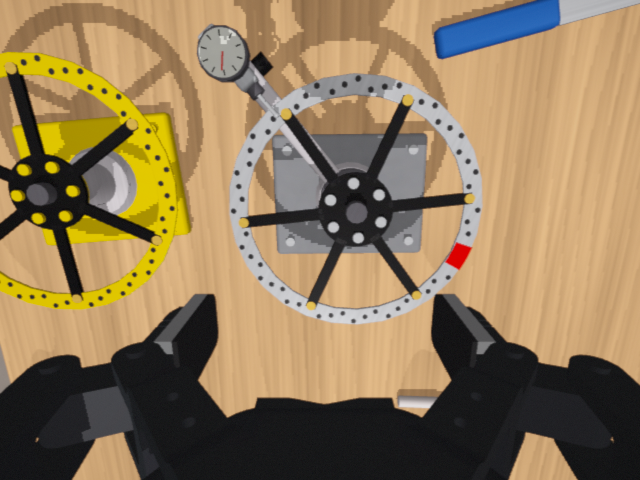

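The disc, indicator and mark are all in view: mark at (458,255), dial at (222,52), arm-end rivets at roughly (287,114), (407,101), (469,199), (416,295), (312,305) and (244,222). I'll fit the centre from the rivets and zoom in on the stylus.

```bash
python3 - <<'E'
from h import *
from scipy.optimize import least_squares
c=tuple(np.load("c1.npy",allow_pickle=True));im=cv2.imread("pics/wrist1.png")
P=np.array([ray(c,*p,.091)[:2] for p in[(287,114),(407,101),(469,199),(416,295),(312,305),(244,222)]])
r=least_squares(lambda q:np.hypot(*(P-q[:2]).T)-q[2],[.526,-.07,.09]);C=r.x[:2];print("C,r",r.x,"res mm",r.fun*1e3)
print("rivet ang",np.degrees(np.arctan2(*(P-C).T[::-1])))
M=np.array([.44001,-.03612]);print("mark",np.degrees(np.arctan2(*(M-C)[::-1])),np.hypot(*(M-C)))
for a in(-46,-50,-54):print(a,proj(c,[*(C+.094*np.array([np.cos(np.radians(a)),np.sin(np.radians(a))])),.0915]))
cv2.imwrite("pics/z1.png",cv2.resize(im[20:170,190:340],(600,600),interpolation=cv2.INTER_CUBIC))
E
```

```text
C,r [ 0.52581497 -0.07361711  0.08937789] res mm [ 0.1615924  -0.26204164  0.04679424  0.26955608 -0.3680031   0.15210204]
rivet ang [ -53.99542816 -113.53525207 -173.90074289  126.19544996   66.76728034
    6.06852585]
mark 156.39448123116816 0.0936404113477494
-46 [270.0253874  120.75811983]
-50 [276.40654939 114.53251291]
-54 [283.25640066 108.75929419]
```

View pics/z1.png

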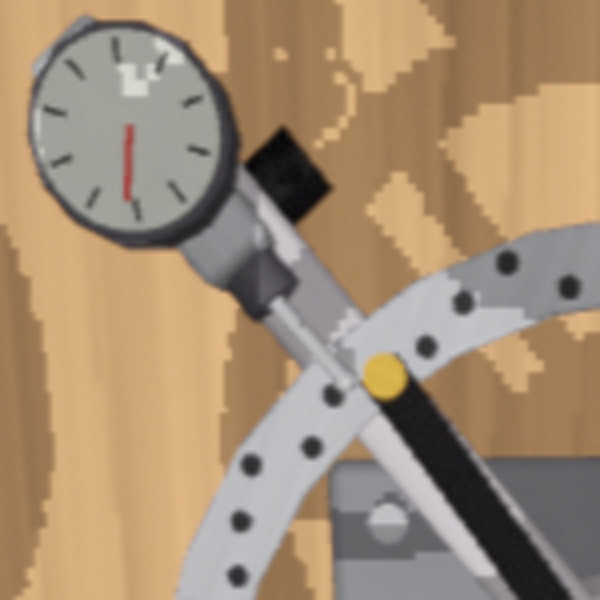

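The stylus tip appears at zoom (348,382), i.e. pixel (277,115.5), which is −50°. The mark is at 156.4°, so the disc must turn +153.6°. I'll push the arm at 66.4° with closed fingers, from the opening at 36.4°.

Emit:
play_rows --pt "-2.1 -2.25 0 0 0 0 0" --pt "0 0 4 0 0 0 0" --pt "0 0 4 0 0 0 0" --pt "0 0 4 0 0 0 0" --pt "0 0 0 0 0 0 0" --pt "0 0 0 0 0 0 0" --pt "0 0 0 0 0 0 0" --pt "0 0 0 0 0 0 0"

```text
time_s: 1.72
tool_pos: [0.576, -0.0338, 0.1861]
tool_rot: [0.709, -0.705, 0.003, -0.004]
force: [-1.5, -1.0, -0.5]
gripper_width: -0.0002
```

```bash
python3 - <<'E'
from h import *
im,c=shot("wrist","wrist2.png");s=ctrl.sense();print(s["tool_pos"],s["tool_rot"],s["gripper_width"])
t=s["tool_pos"];print("tip px",proj(c,[t[0],t[1],t[2]-.073]))
E
```

```text
[ 0.57608034 -0.03380594  0.18613795] [ 0.70924785 -0.70494247  0.00276045 -0.00399741] 0.00011370122038546582
tip px [328.07063023 300.39482135]
```

View pics/wrist2.png

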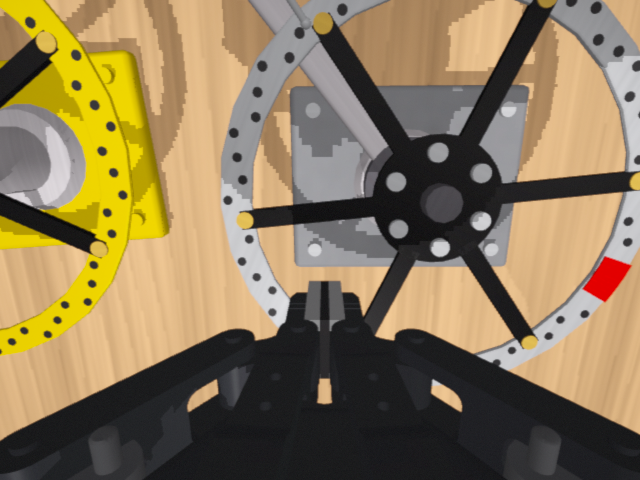

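Closed fingers sit over the opening, with tips at about (325,285) and the arm to be pushed just right of them. I'll correct sideways, then descend.

Emit:
play_rows --pt "0.5 0.35 0 0 0 0 0" --pt "0 0 0 0 0 0 0" --pt "0 0 1.3 0 0 0 0" --pt "0 0 1.3 0 0 0 0" --pt "0 0 1.1 0 0 0 0" --pt "0 0 0 0 0 0 0"

```text
time_s: 2.52
tool_pos: [0.5722, -0.0394, 0.146]
tool_rot: [0.709, -0.705, 0.002, -0.004]
force: [-0.5, 0.1, 0.3]
gripper_width: -0.0003
```

```bash
cat > plan.py <<'E'
from h import *
import sys
# from current pose, N rows of step mm along circle r; print tool-frame rows cm
C=np.array([.5258,-.0736]);N=int(sys.argv[1]);st=float(sys.argv[2])/1e3;r0=.058
s=ctrl.sense();t=s["tool_pos"];A=R.from_quat(s["tool_rot"]).as_matrix()
p=np.array(t[:2]);d=p-C;a=np.arctan2(d[1],d[0]);print("t",s["time_s"],"tcp",t,"ang",np.degrees(a),"r",np.hypot(*d),"F",s["force"],"z",A[:,2])
for i in range(N):
    a+=st/r0;q=C+r0*np.array([np.cos(a),np.sin(a)]);dz=(.149-t[2])/N
    print(np.round(A.T@np.array([*(q-p),dz])*100,2).tolist(),end=",");p=q
print("\nend ang",np.degrees(a))
E
python3 plan.py 10 4
```

```text
t 2.525 tcp [ 0.57217342 -0.039354    0.14601169] ang 36.4452571456317 r 0.05764791889828715 F [-0.48122288  0.14241788  0.34305003] z [ 0.00830228  0.00192138 -0.99996369]
[-0.34, 0.22, -0.03],[-0.3, 0.27, -0.03],[-0.28, 0.29, -0.03],[-0.26, 0.31, -0.03],[-0.24, 0.32, -0.03],[-0.21, 0.34, -0.03],[-0.19, 0.35, -0.03],[-0.16, 0.36, -0.03],[-0.14, 0.37, -0.03],[-0.11, 0.38, -0.03],
end ang 75.95958784430914
```

Emit:
play_rows --pt "-0.34 0.22 -0.03 0 0 0 0" --pt "-0.3 0.27 -0.03 0 0 0 0" --pt "-0.28 0.29 -0.03 0 0 0 0" --pt "-0.26 0.31 -0.03 0 0 0 0" --pt "-0.24 0.32 0 0 0 0 0" --pt "-0.21 0.34 0 0 0 0 0" --pt "-0.19 0.35 0 0 0 0 0" --pt "-0.16 0.36 0 0 0 0 0"

```text
time_s: 3.52
tool_pos: [0.5472, -0.0185, 0.1488]
tool_rot: [0.709, -0.705, 0.004, -0.005]
force: [0.6, -0.9, 0.2]
gripper_width: -0.0002
```

```bash
python3 plan.py 10 5
```

```text
t 3.525 tcp [ 0.54718397 -0.01847902  0.1487852 ] ang 68.79642763151497 r 0.059123568354215415 F [ 0.60852635 -0.89264245  0.17902526] z [ 0.01253679  0.00144695 -0.99992036]
[-0.06, 0.51, -0.01],[-0.12, 0.48, -0.01],[-0.08, 0.49, -0.01],[-0.04, 0.5, -0.01],[0.01, 0.5, -0.01],[0.05, 0.5, -0.01],[0.09, 0.49, -0.01],[0.13, 0.48, -0.01],[0.17, 0.47, -0.01],[0.21, 0.45, -0.01],
end ang 118.18934100486184
```

Emit:
play_rows --pt "-0.06 0.51 -0.01 -0.006 0 0 0" --pt "-0.12 0.48 -0.01 -0.006 0 0 0" --pt "-0.08 0.49 -0.01 0 0 0 0" --pt "-0.04 0.5 -0.01 0 0 0 0" --pt "0.01 0.5 -0.01 0 0 0 0" --pt "0.05 0.5 -0.01 0 0 0 0" --pt "0.09 0.49 -0.01 0 0 0 0" --pt "0.13 0.48 -0.01 0 0 0 0" --pt "0.17 0.47 -0.01 0 0 0 0" --pt "0.21 0.45 -0.01 0 0 0 0"

```text
time_s: 4.78
tool_pos: [0.4953, -0.0221, 0.1499]
tool_rot: [0.709, -0.705, -0.0, -0.001]
force: [1.1, -0.1, -0.2]
gripper_width: 0.0001
```

```bash
python3 plan.py 10 5; python3 - <<'E'
from h import *
im,c=shot("wrist","wrist3.png")
E
```

```text
t 4.775 tcp [ 0.49534665 -0.02212002  0.14994009] ang 120.60674310039329 r 0.05981299825876269 F [ 1.08844385 -0.13945217 -0.22554372] z [ 8.87454229e-04  2.28743794e-03 -9.99996990e-01]
[0.43, 0.33, 0.01],[0.31, 0.4, 0.01],[0.34, 0.37, 0.01],[0.37, 0.34, 0.01],[0.4, 0.3, 0.01],[0.42, 0.27, 0.01],[0.44, 0.23, 0.01],[0.46, 0.19, 0.01],[0.48, 0.15, 0.01],[0.49, 0.11, 0.01],
end ang 169.99965647374015
```

View pics/wrist3.png

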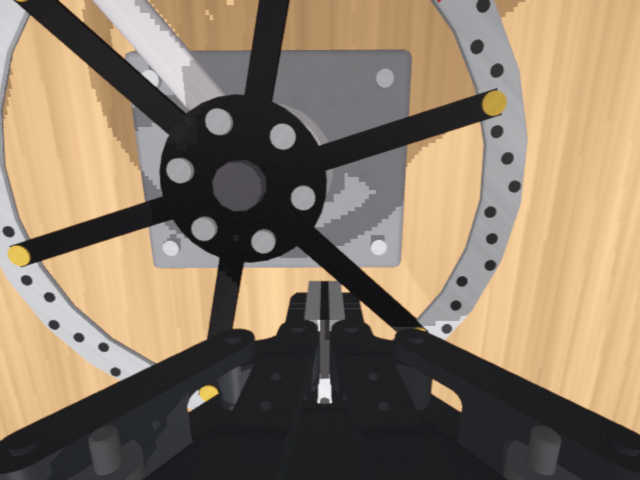

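The disc is turning: the pushed arm is right of the fingertip, rivets are visible at (494,102) and (19,256), and the tip is clear of the ring. I'll measure the disc angle.

```bash
python3 - <<'E'
from h import *
_,c=shot("wrist")
C=np.array([.5258,-.0736])
for p in[(494,102),(19,256)]:
  q=ray(c,*p,.091)[:2]-C;print(np.degrees(np.arctan2(*q[::-1])),np.hypot(*q))
E
```

```text
-162.07941122781324 0.09051740250093271
18.067700998276564 0.08862382754368384
```

Emit:
play_rows --pt "0.43 0.33 0.01 0 0 0 0" --pt "0.31 0.4 0.01 0 0 0 0" --pt "0.34 0.37 0.01 0 0 0 0" --pt "0.37 0.34 0.01 0 0 0 0" --pt "0.4 0.3 0.01 0 0 0 0" --pt "0.42 0.27 0.01 0 0 0 0" --pt "0.44 0.23 0.01 0 0 0 0" --pt "0.46 0.19 0.01 0 0 0 0" --pt "0.48 0.15 0.01 0 0 0 0" --pt "0.49 0.11 0.01 0 0 0 0"

```text
time_s: 6.12
tool_pos: [0.4666, -0.0663, 0.1486]
tool_rot: [0.709, -0.705, -0.001, -0.001]
force: [0.3, 2.1, -0.5]
gripper_width: 0.0002
```

```bash
python3 plan.py 5 3.5
```

```text
t 6.125 tcp [ 0.46662449 -0.06630928  0.14863853] ang 172.9762662708134 r 0.05962294196506696 F [ 0.33821963  2.06330695 -0.45622575] z [ 2.98727654e-04  2.87674425e-03 -9.99995818e-01]
[0.37, -0.13, -0.01],[0.35, 0.01, -0.01],[0.35, -0.01, -0.01],[0.35, -0.03, -0.01],[0.35, -0.05, -0.01],
end ang 190.26378595148478
```

Emit:
play_rows --pt "0.37 -0.1 0 0 0 0 0" --pt "0.35 0.01 0 0 0 0 0" --pt "0.35 -0.01 0 0 0 0 0" --pt "0.35 -0.03 0 0 0 0 0"

```text
time_s: 6.62
tool_pos: [0.4677, -0.0815, 0.1483]
tool_rot: [0.709, -0.705, -0.001, -0.001]
force: [-0.5, 1.1, 0.1]
gripper_width: 0.0
```

```bash
python3 plan.py 5 2; python3 - <<'E'
from h import *
im,c=shot("wrist","wrist4.png")
C=np.array([.5258,-.0736])
hsv=cv2.cvtColor(im,cv2.COLOR_BGR2HSV)
def blobs(m,a,z,n0):
  n,l,st,ce=cv2.connectedComponentsWithStats(m)
  for i in range(1,n):
    if st[i,4]>a:
      q=ray(c,*ce[i],z)[:2]-C;print(n0,ce[i],st[i,4],"ang",np.degrees(np.arctan2(*q[::-1])),"r",np.hypot(*q))
blobs(cv2.inRange(hsv,(0,150,100),(8,255,255)),60,.0895,"red")
blobs(cv2.inRange(hsv,(18,140,110),(32,255,255)),80,.091,"gold")
E
```

```text
t 6.625 tcp [ 0.46773406 -0.08154653  0.14834548] ang -172.20727475555287 r 0.05860717539792236 F [-0.48704273  1.10392965  0.1223936 ] z [-7.95068570e-04  3.01843957e-03 -9.99995128e-01]
[0.19, -0.09, -0.01],[0.2, -0.04, -0.01],[0.2, -0.04, -0.01],[0.19, -0.05, -0.01],[0.19, -0.06, -0.01],
end ang -162.32869208088354
red [ 37.3473185  104.04706312] 2741 ang -65.27642233576694 r 0.09385464120868642
gold [177.7519685   90.88976378] 508 ang -95.50005233596495 r 0.08992340365437734
gold [392.02832861 243.52124646] 353 ang -155.02909462865355 r 0.09010008492392242
```

View pics/wrist4.png

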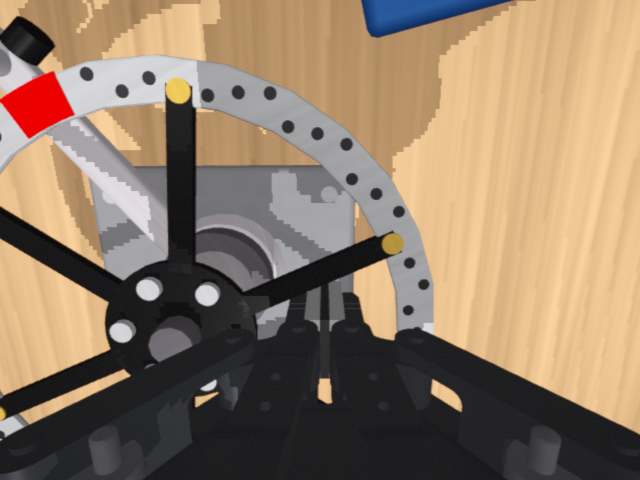

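Mark centre at (37,104) is at −65.3°, and the rivets agree (−65.5° and −65.0°). 15.3° remain, so I'll push about 12° more and then measure.

Emit:
play_rows --pt "0.3 -0.08 0 0 0 0 0" --pt "0.3 -0.07 0 0 0 0 0" --pt "0.29 -0.08 0 0 0 0 0" --pt "0.29 -0.09 0 0 0 0 0"

```text
time_s: 7.18
tool_pos: [0.471, -0.0942, 0.1481]
tool_rot: [0.709, -0.705, -0.002, -0.001]
force: [-0.4, 2.4, 0.5]
gripper_width: 0.0
```

```bash
cat > ang.py <<'E'
from h import *
im,c=shot("wrist","last.png")
C=np.array([.5258,-.0736])
hsv=cv2.cvtColor(im,cv2.COLOR_BGR2HSV)
def blobs(m,a,z,n0):
  n,l,st,ce=cv2.connectedComponentsWithStats(m)
  for i in range(1,n):
    if st[i,4]>a:
      q=ray(c,*ce[i],z)[:2]-C;print(n0,ce[i],st[i,4],"ang",np.degrees(np.arctan2(*q[::-1])),"r",np.hypot(*q))
blobs(cv2.inRange(hsv,(0,150,100),(8,255,255)),60,.0895,"red")
blobs(cv2.inRange(hsv,(18,140,110),(32,255,255)),80,.091,"gold")
E
python3 plan.py 3 2; python3 ang.py
```

```text
t 7.175 tcp [ 0.47098788 -0.09421441  0.14812685] ang -159.38911560480005 r 0.05856041650043149 F [-0.35512865  2.37974948  0.47559533] z [-0.00152884  0.00299209 -0.99999436]
[0.17, -0.13, -0.03],[0.18, -0.08, -0.03],[0.18, -0.09, -0.03],
end ang -153.46196599999845
red [ 13.16077385 177.65443629] 1499 ang -52.82231892743577 r 0.09221599622109322
gold [125.30257511 132.62875536] 466 ang -81.4005318379269 r 0.08994218494284358
gold [369.61643836 227.04383562] 365 ang -140.89361376026574 r 0.0901954686458669
```

The rivets put the mark at about −51.1°, within 2 mm of the target. I'll back off, lift clear and check from above.

Emit:
play_rows --pt "-0.4 0.12 0 0 0 0 0" --pt "-0.4 0.12 0 0 0 0 0" --pt "0 0 0 0 0 0 0" --pt "0 0 -3 0 0 0 0" --pt "0 0 -4 0 0 0 0" --pt "0 0 -5 0 0 0 0" --pt "-1 -4 -3 0 0 0 0" --pt "-1 -4 0 0 0 0 0" --pt "0 0 0 0 0 0 0"

```text
time_s: 8.35
tool_pos: [0.5496, -0.0654, 0.3029]
tool_rot: [0.709, -0.705, -0.001, 0.0]
force: [-0.2, 0.3, -0.6]
gripper_width: 0.0
```

```bash
python3 ang.py; python3 - <<'E'
from h import *
im=cv2.imread("pics/last.png");_,c=shot("wrist");s=ctrl.sense();print(s["tool_pos"],s["time_s"],s["force"])
C=np.array([.5258,-.0736]);a=np.radians(-50)
u,v=proj(c,[C[0]+.094*np.cos(a),C[1]+.094*np.sin(a),.0915]).astype(int);print(u,v)
y,x=max(v-75,0),max(u-75,0);print(x,y)
cv2.imwrite("pics/z5.png",cv2.resize(im[y:y+150,x:x+150],(600,600),interpolation=cv2.INTER_CUBIC))
E
```

```text
red [277.85159817 119.77853881] 438 ang -50.50336488638798 r 0.09378155803238414
gold [110.70584661 176.58486362] 14812 ang -8.858085550538892 r 0.1918291297889232
gold [337.97894737  96.83157895] 95 ang -80.291544706926 r 0.08987489194397914
gold [ 20.29441624 144.26395939] 394 ang -11.818429624909246 r 0.25955728740610406
gold [448.3253012  142.18072289] 83 ang -140.15588959446285 r 0.08938451092637931
gold [ 51.47482014 171.20863309] 139 ang -8.079369596822612 r 0.23677406790684985
gold [ 23.42446043 173.4028777 ] 139 ang -6.9925436893977375 r 0.2582354624656142
gold [ 72.15555556 194.64444444] 135 ang -3.9467555239422927 r 0.22226942415732612
gold [ 16.74637681 199.05072464] 138 ang -2.4745177306779285 r 0.2660226236208169
gold [ 64.703125 219.5625  ] 128 ang 1.1633758081800973 r 0.2312458686958866
gold [ 37.5       221.7578125] 128 ang 1.505717377358393 r 0.2532930634887329
gold [ 93.57598499 234.91181989] 1066 ang 4.671286231770913 r 0.21095961735315558
gold [ 48.27439024 239.54878049] 164 ang 4.929172294515131 r 0.24840278302731741
[ 0.54797233 -0.06604839  0.30375922] 8.45 [ 0.47725209  0.14143054 -0.45619461]
275 120
200 45
```

View pics/z5.png

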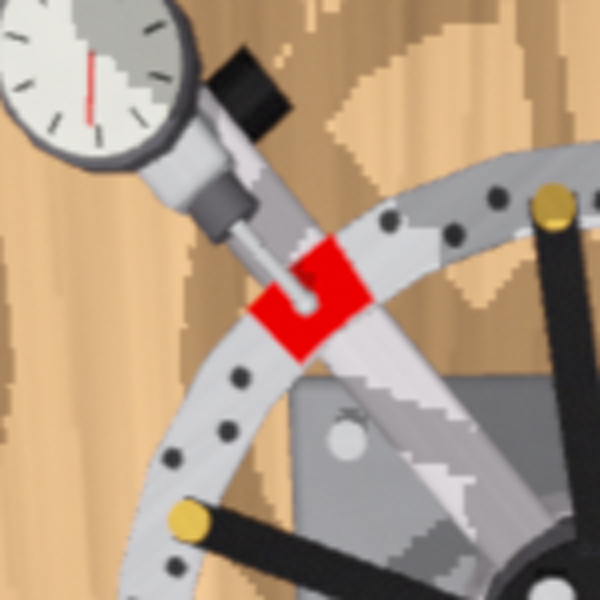

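The stylus tip, at zoom (308,303), lies in the middle of the red mark, centred at about (311,299). The gripper is well clear, so I'm handing in.

```bash
python3 -c "
from workcell import ctrl
print(ctrl.hand_in())"
```

```text
the job is handed in; nothing more can be done
None
```

I turned the disc about 153° anticlockwise by pushing one black arm with the closed fingertips, then backed off, lifted clear and handed the job in. The hand-in reported no verdict.

- **Mark position:** the last wrist picture shows the stylus tip in the middle of the red mark. The mark measured −50.5° and the stylus about −50°, so they are roughly 1–2 mm apart against the 8 mm allowed. The arm rivets gave −50.2°, which agrees.
- **Contact and time:** measured wrist force between moves stayed below about 3 N. The job took about 8.5 s, and the gripper ended about 14 cm above the disc.
- **Not checked:** I took no closing picture of the bystanders. The gripper worked only above the disc and in its openings.

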